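Hold the tier collar on the spindle flat of the revolving bread stand

ROBOT

A 6-joint arm with a two-finger parallel gripper is mounted at the origin on the work surface. World frame = base frame: x ahead of the robot, y to its left, z up, the work surface at z = 0. Lengths are in m, angles in rad, forces in N, time in s.
With the tool pointing down it reaches from about 0.35 to 0.85 m from the base axis. Payload 8.1 kg.
Tool frame: the origin (TCP) lies on the centre line of the jaws, within the pads' length; the fingertips stand robot.tips_ahead ahead of it and the grasp point (between the pads) lies 8 mm behind it (robot.tips_ahead is the distance from the TCP to the fingertips, in m); z points along the fingers, y is the direction in which the jaws open and shut (so a half turn about z gives the same grasp; the last joint's range is limited). The gripper opens to 93 mm and grips with 3 to 60 N. Pads are 15 mm wide; open, the fingers measure 128 mm over their backs; the gripper's body (75 mm by 188 mm) begins 65 mm behind the grasp point.
Start: joints at [-1.248, 0.13, 1.488, -0, 1.523, -0.085], TCP at [0.238, -0.551, 0.23] pointing down, gripper open.
Joint ranges: [-2.96, 2.96], [-0.89, 2.26], [0.02, 2.5], [-1.34, 4.48], [0, 2.73], [-2.66, 2.66]. Speed limits (rad/s): [2.39, 2.39, 2.79, 3.14, 3.14, 3.14].

INTERFACE

Orientations are given as a rotation vector (axis times angle).
In Python, from plant import monitor, eyes, job, robot gives the robot as it stands.
- The arm moves only by the tool servo_tool, never from a script. Its argument "plan" is a list that holds one entry, the list of rows, each a list of 7 numbers: the closure, from -1 (fully open) to 1 (shut), so that 0 is half open, then the shift along the world's x, y, z in mm, then the turn, a rotation vector about the world's x, y, z in rad. In form: [[[hand, dx, dy, dz, ax, ay, az], ...]]. A call has 1 to 12 rows; each row shifts and turns the commanded pose from where the row before left it; what a row does not reach is not made up. A row lasts 1/10 s, in which the tool goes at most 50 mm and 8.59 degrees, less where a joint would pass 70% of its speed; a pose out of reach is approached as far as the arm can. A call with a gripper value outside its range is refused whole. The fingers move at their own pace and stop on an object; "force" is the grip in N (left out, the last holds). Time passes only in rows, so rows that do not move let the fingers close. It gives the time, the measured TCP pose, the force and the opening at its end, in the units of the state.
- monitor.read_state(): the state, without advancing time (a new reading comes with each control period).
- eyes.read_camera(name): name is "scene" or "top" or "wrist"; returns the picture (384x512x3 uint8, red, green, blue); there is no depth.
- eyes.camera_info(name): a dict with "mtx" (3x3 intrinsics, pixels), "R" (3x3) and "t" (3): a world point X has camera coordinates R X + t. Camera axes: x right, y down, z forward; pixel columns grow to the right and rows downward; lengths in m; the calibration is good to about 2 mm. A picture is of the moment at which its call begins: read the wrist's pose just before it. camera_info takes no time and is no camera call; for the wrist camera it gives the pose at the moment of the call.
- job.close_job(): hands the job in, once; it reports no verdict.
The state is a dict: "t": time; "q": joint angles; "dq": joint speeds; "joint_torque": joint torques, N m; "tool_pos": TCP position; "orientation": TCP orientation; "force": force on the tool from outside, world axes, zero at the start; "wrist_torque": the same for the moment, N m; "opening": finger opening in m.
Only numpy, scipy, OpenCV 4.12 (cv2) and the standard library are available. Lean on these libraries where they do the work, as an engineer would, in place of code of your own. Each camera call takes 0.05 s, during which the arm holds its last target. There are 200 camera calls.

TASK

On this revolving bread stand, pinch the top of the spindle and turn it until you feel its flat under the fingertip on the switch-box side, facing squarely to the box where my key comes in. Then pick up the collar with the set screw (not the plain spacer) and slide it over the top of the spindle with its screw squarely over the flat. Finish still holding it there while I tighten, level, the screw half-way down the flat and clear of the step below, and leave everything else on the counter where it is.

Things in the scene. Friction and masses are not known exactly. Their poses are not given: they have to be found in the camera images.
- stand: the fixed base of the revolving stand: white round housing 200 mm across, 48 mm high, with a white switch box (64 mm wide, up to 42 mm high) jutting out to 168 mm from the centre on one side. Origin on the counter at the centre of the housing, which is also the upright spindle axis; its x axis points from there to the switch box, z up
- switch (a point): the black rocker switch on top of the switch box, 148 mm from the spindle axis along the stand's x axis, 45 mm above the counter
- spindle: upright steel spindle, 25 mm thick, top 235 mm above the counter (rim chamfered 3 mm), turning both ways without stops against a drag of about 0.06 N m; it stays where left. It carries the lower tier: a wooden disc 250 mm across at 58-72 mm height, hub (60 mm across) up to 82 mm. Origin on the axis at counter height; x points square out of the flat (see flat), z up
- flat: the bright milled flat cut into the top of the spindle, turning with it; origin in the middle of its face, 8.5 mm from the spindle axis and 210 mm above the counter, x out of the flat. It runs from a step at 185 mm up to the top at 235 mm and is 17 mm wide: the spindle there is 21 mm thick across the flat, 25 mm the other way
- collar: the loose shaft collar: dark steel ring, 44 mm outer diameter, 28 mm bore, 20 mm high, about 140 g, lying flat on the counter. Origin at the centre of its underside. Its one set screw goes through the wall half-way up along the collar's x axis; the head (10 mm thick) stands out on the +x side to 32 mm from the centre
- collar_mid (a point): centre of the collar, half-way up (10 mm above its underside), on the axis of its bore; x towards the head of the set screw, z up
- screw_tip (a point): tip of the set screw inside the bore: 6 mm thick, half-way up the collar, 10.5 mm from its centre along its x axis, so it stands 3.5 mm into the bore and the collar passes over the top of the spindle only with the screw over the flat (within about 20 degrees)
- spacer_mid (a point): leave alone: centre of a plain dark steel spacer ring without a screw, 42 mm outer diameter, 28 mm bore, 13 mm high, lying flat near the collar
- cutter_mid (a point): leave alone: centre of a thin steel pastry-cutter ring, 62 mm across, 34 mm high, standing near the collar
- tier_mid (a point): leave alone: centre of the upper tier, a round wooden board 200 mm across and 14 mm thick with a steel hub up to 22 mm, lying on the counter
- loaf_mid (a point): leave alone: centre of a round loaf, 176 mm across, 85 mm high
- jar_mid (a point): leave alone: centre of an amber jar, 68 mm across, 95 mm high
- key_mid (a point): leave alone: middle of an L-shaped hex key, 100 mm by 28 mm, 6 mm thick, lying along its y axis
- scraper_mid (a point): leave alone: middle of the wooden handle (28 by 118 by 18 mm) of a bench scraper whose blade reaches 82 mm from there along its x axis
Things that resemble listed ones, but are neither listed nor needed, are in the scene too. Leave any green or orange look-alike of the collar alone.

How it is judged:
On the way, in this order (a step that is already met when the one before it is completed fails the run):
1. the fingers have turned the spindle so that its flat faces the switch box (within 8 degrees), a fingertip pressing on the flat (angle between the x axis of spindle and the x axis of stand, either way round below 0.14 rad and x of flat in the frame of stand above 0 m and contact force between the fingers and flat above 1 N), for 0.2 s.
2. the collar is in the fingers, lifted off the counter (height (world z) of collar_mid above 0.05 m and contact force between the fingers and collar above 1 N), for 0.2 s.
At the end, for the whole second after the job is handed in: Flat still facing the switch box (11 deg); collar around the spindle (axes within 4 mm), level (6 deg), screw pointing at the flat (11 deg) and within 8 mm of half-way down it, carried by the fingers alone: gripped with over 1 N, leaning on the spindle with under 15 N (angle between the x axis of spindle and the x axis of stand, either way round below 0.2 rad and x of flat in the frame of stand above 0 m and horizontal distance between collar_mid and spindle below 0.004 m and angle between the x axis of collar_mid and the x axis of spindle, either way round below 0.2 rad and x of screw_tip in the frame of spindle above 0.005 m and z of collar_mid in the frame of flat between -0.008 and 0.008 m and angle between collar_mid's own z axis and vertical below 0.1 rad and contact force between the fingers and collar above 1 N and contact force between collar and spindle below 15 N); the arm keeps its last pose, push and grip.
It fails at once if another thing on the counter was shoved more than 30 mm (distance of any of spacer_mid, cutter_mid, tier_mid, loaf_mid, jar_mid, key_mid, scraper_mid from where it was at the start of the episode above 0.03 m).
It also fails if it takes over 64 s, if anything falls off the work surface, if the arm or the gripper's body presses on something with over 40 N, if the wrist force passes 120 N, or if a joint passes its speed limit or range.

## Working session

There is one attempt and no reset: what is moved stays moved. The work goes in short steps, Python scripts to look and compute and a tool call to move; the robot and the scene stay as the last step left them, time stands still between calls to the robot, and variables do not carry over. Pictures are saved under pics/ and viewed, about 8 in all and at most 12, crops included, and the job is handed in when it is done.

Besides the shell and the picture viewer there is one more tool, called as name(argument=value, ...), one argument or row to a line, values as JSON. servo_tool: Moves the arm, as the interface text tells. Its arguments: {"type":"object","properties":{"plan":{"type":"array"},"force":{"type":"number"}},"required":["plan"]}

```bash
mkdir -p pics; ls; cat > h.py <<'E'
import numpy as np, cv2
from plant import monitor, eyes, job, robot
def snap(n,f):
    im=eyes.read_camera(n); cv2.imwrite('pics/'+f+'.png',im[:,:,::-1]); return im
def ray(n,u,v,z,info=None):
    i=info or eyes.camera_info(n); K,R,t=map(np.array,(i['mtx'],i['R'],i['t']))
    c=-R.T@t; d=R.T@np.linalg.solve(K,[u,v,1]); return c+d*(z-c[2])/d[2]
def proj(n,X,info=None):
    i=info or eyes.camera_info(n); K,R,t=map(np.array,(i['mtx'],i['R'],i['t']))
    p=K@(R@np.array(X)+t); return p[:2]/p[2]
E
python3 - <<'E'
from h import *
s=monitor.read_state(); print(s); print([ (a,getattr(robot,a)) for a in dir(robot) if a[0]!='_'])
a=snap('top','a'); b=snap('scene','b')
for n in('top','scene'):
    i=eyes.camera_info(n); print(n,np.array(i['mtx'])[0,0],-np.array(i['R']).T@i['t'])
E
```

```text
pics
{'t': 0.0, 'q': array([-1.24840694e+00,  1.31138782e-01,  1.48926249e+00,  4.43448944e-06,
        1.52302925e+00, -8.53687382e-02]), 'dq': array([ 0.00011401,  0.00093767,  0.00085861, -0.00192665, -0.00020199,
       -0.00082695]), 'joint_torque': array([-2.83526235e-03, -5.59847867e+01, -4.91760635e+01,  7.65374489e-02,
        3.55943351e-02, -1.07269350e-04]), 'tool_pos': array([ 0.23779465, -0.55026369,  0.22861004]), 'orientation': array([-3.07473809e+00, -6.35706951e-01,  3.34227376e-04]), 'force': array([0.41497291, 0.65982277, 0.04734565]), 'wrist_torque': array([-0.00710918,  0.01321725, -0.0122874 ]), 'opening': 0.09306958075659316}
[('IKError', <class 'plant.IKError'>), ('tips_ahead', 0.011)]
top 394.99774785618973 [ 0.28234547 -0.02037117  1.24481307]
scene 483.8038276653896 [ 1.52199234 -0.52933484  0.84055546]
```

View pics/a.png

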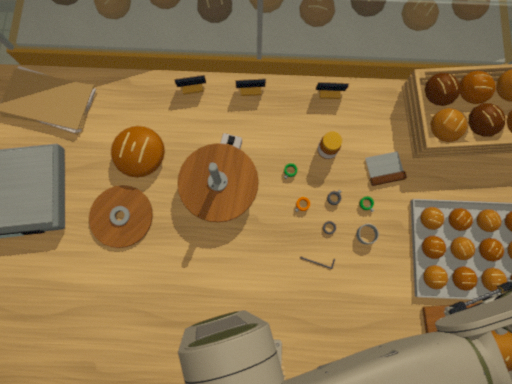

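View pics/b.png

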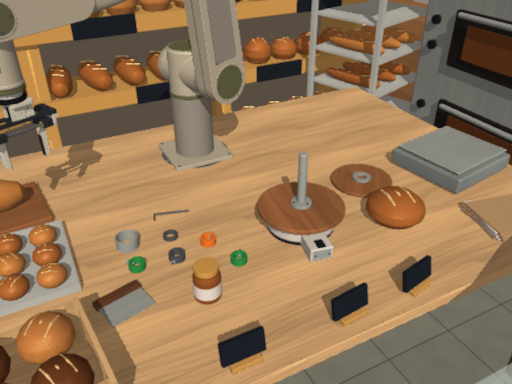

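The top view shows the spindle at about (214,178), with the switch box at (231,140). Look-alikes for the collar:
- dark ring with a stub at (334,199)
- plain dark ring at (329,228)
- cutter at (367,234)
- green rings at (290,170) and (367,204)
- orange ring at (303,204)

The dark ring at (334,199) fits the description. I'll check it in a close crop.

```bash
python3 - <<'E'
from h import *
a=cv2.imread('pics/a.png'); b=cv2.imread('pics/b.png')
def c(im,x,y,w,h,W,H): return cv2.resize(im[y:y+h,x:x+w],(W,H),interpolation=cv2.INTER_CUBIC)
o=np.hstack([np.vstack([c(a,310,185,50,50,400,300) if 0 else c(a,310,185,48,36+12,300,300),c(a,195,130,60,60,300,300)]),np.vstack([c(b,155,220,40,40,300,300),c(b,280,150,50,50,300,300)])])
cv2.imwrite('pics/c.png',o)
print('collar',ray('top',334,199,.02),'spacer',ray('top',329,228,.013),'switch',ray('top',231.5,140,.045),ray('scene',320,243,.045))
print('hub/top',ray('top',213,168,.235),ray('scene',303,155,.235))
E
```

```text
collar [ 0.53796821 -0.26297853  0.02      ] spacer [ 0.44612615 -0.2485083   0.013     ] switch [0.71194835 0.06965584 0.045     ] [0.71635625 0.07078235 0.045     ]
hub/top [0.56366867 0.10018983 0.235     ] [0.58084718 0.09329227 0.235     ]
```

View pics/c.png

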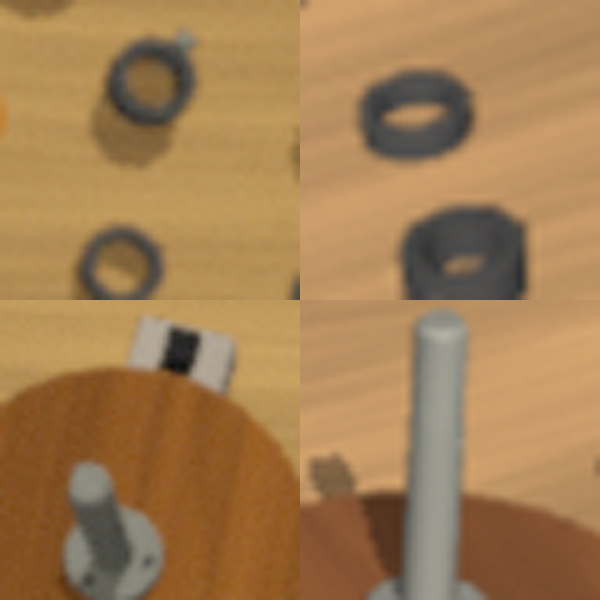

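```bash
python3 - <<'E'
from h import *
from scipy.spatial.transform import Rotation as Ro
print('top',ray('top',213.4,166.8,.235),ray('scene',303.3,154.4,.235))
print('switch',ray('top',231.2,140.2,.045),ray('scene',320,243,.045))
print('collar',ray('top',334,198.1,.02),'head',ray('top',339.8,191.4,.01))
for n,m in(('spacer',(329,228,.013)),('cutter',(367,234,.034)),('green',(367,204,.02)),('green2',(290,170,.02)),('orange',(303,204,.02)),('jar',(331,140,.095))): print(n,ray('top',*m))
s=monitor.read_state(); T=Ro.from_rotvec(s['orientation']); i=eyes.camera_info('wrist'); R=np.array(i['R']); c=-R.T@i['t']
print('cam in tool',T.inv().apply(c-s['tool_pos']),'\n axes (rows) in tool',T.inv().apply(R)); print(T.as_matrix(),i['mtx'])
E
```

```text
top [0.56701153 0.09934118 0.235     ] [0.57839108 0.09576174 0.235     ]
switch [0.71123374 0.07057907 0.045     ] [0.71635625 0.07078235 0.045     ]
collar [ 0.54087524 -0.26298515  0.02      ] head [ 0.56567012 -0.28358453  0.01      ]
spacer [ 0.44612615 -0.2485083   0.013     ]
cutter [ 0.42967615 -0.36114442  0.034     ]
green [ 0.52619534 -0.36701485  0.02      ]
green2 [ 0.62723339 -0.12181152  0.02      ]
orange [ 0.51781061 -0.165213    0.02      ]
jar [ 0.70684894 -0.2393352   0.095     ]
cam in tool [ 7.84529954e-02  1.02610422e-04 -1.53664686e-01] 
 axes (rows) in tool [[-1.08881500e-03  9.99999115e-01  7.64745348e-04]
 [-9.60324261e-01 -8.32340494e-04 -2.78884601e-01]
 [-2.78883717e-01 -1.03805725e-03  9.60324317e-01]]
[[ 9.17983532e-01  3.96618137e-01 -5.37365159e-04]
 [ 3.96618479e-01 -9.17982180e-01  1.58106792e-03]
 [ 1.33788573e-04 -1.66452326e-03 -9.99998606e-01]] [[310.88071301   0.         259.85044029]
 [  0.         310.88071301 192.26840183]
 [  0.           0.           1.        ]]
```

servo_tool(
  plan=[
    [[-1,20,42,6,0,0,0.122],[-1,20,42,6,0,0,0.122],[-1,20,42,6,0,0,0.122],[-1,20,42,6,0,0,0.122],[-1,20,42,6,0,0,0.122],[-1,20,42,6,0,0,0.122],[-1,20,42,6,0,0,0.122],[-1,20,42,6,0,0,0.122],[-1,15,46,6,0,0,0.122],[-1,15,46,6,0,0,0.122],[-1,15,46,6,0,0,0.122],[-1,15,46,4,0,0,0.122]],
  ],
)

```text
t: 1.3
tool_pos: [0.4581, -0.0288, 0.3]
orientation: [1.857, 2.534, 0.0]
force: [0.9, -0.2, -1.1]
opening: 0.093
```

servo_tool(
  plan=[
    [[-1,7,46,0,0,0,0.122],[-1,7,46,0,0,0,0.122],[-1,7,46,0,0,0,0.122],[-1,7,46,0,0,0,0.122],[-1,0,30,0,0,0,0],[-1,0,0,0,0,0,0],[-1,0,0,0,0,0,0]],
  ],
)

```text
t: 2.0
tool_pos: [0.4856, 0.1834, 0.299]
orientation: [-1.195, -2.905, 0.002]
force: [0.3, -0.2, 1.1]
opening: 0.0927
```

```bash
python3 - <<'E'
from h import *
s=monitor.read_state(); print(s['t'],s['q'],s['tool_pos'],s['orientation'])
i=eyes.camera_info('wrist'); im=snap('wrist','d'); np.save('d.npy',i,allow_pickle=True)
print(proj('wrist',[.571,.098,.235],i),proj('wrist',[.571,.098,.185],i))
E
```

```text
2.0 [ 2.62703718e-01 -1.07014575e-01  1.60216632e+00 -4.26575625e-04
  1.64774800e+00 -5.27819723e-01] [0.4855914  0.18344222 0.29902983] [-1.19454400e+00 -2.90478330e+00  1.77746536e-03]
[258.49822377 344.81157652] [258.74207852 307.49890943]
```

View pics/d.png

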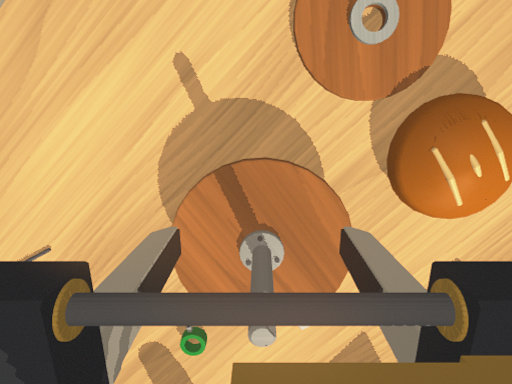

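The picture shows the hub at (262,250) and the spindle top at (262,336). A gripper bar at row 310 hides the flat zone. I'll move over the spindle so it shows above the bar.

servo_tool(
  plan=[
    [[-1,27,-27,0,0,0,0],[-1,27,-27,0,0,0,0],[-1,26,-26,0,0,0,0],[-1,0,0,0,0,0,0],[-1,0,0,0,0,0,0]],
  ],
)

```text
t: 2.55
tool_pos: [0.566, 0.1011, 0.2993]
orientation: [-1.202, -2.902, 0.001]
force: [0.6, 0.1, 0.5]
opening: 0.0932
```

```bash
python3 - <<'E'
from h import *
s=monitor.read_state(); print(s['t'],s['tool_pos'])
i=eyes.camera_info('wrist'); im=snap('wrist','e'); np.save('e.npy',i,allow_pickle=True)
p=proj('wrist',[.571,.098,.235],i);q=proj('wrist',[.571,.098,.185],i);print(p,q)
x,y=int(p[0])-60,int(p[1])-60
a=im[max(y,0):y+120,x:x+120,::-1]; print(x,max(y,0))
d=cv2.imread('pics/d.png')[300:384,202:322]
cv2.imwrite('pics/e2.png',np.hstack([cv2.resize(a,None,fx=5,fy=5,interpolation=cv2.INTER_CUBIC)]))
E
```

```text
2.55 [0.56604626 0.10112276 0.29929952]
[260.71033328 217.77659087] [260.56880606 198.00236219]
200 157
```

View pics/e2.png

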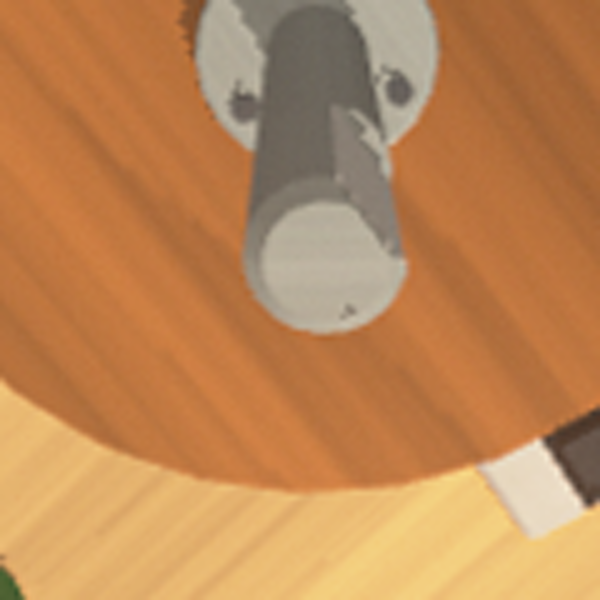

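The crop shows the flat at the upper right of the spindle: chord from about (345,203) to (403,262), step edge from (333,106) to (390,178). The rim circle is centred at about (325,252), and the switch box is at lower right.

```bash
python3 - <<'E'
from h import *
i=np.load('e.npy',allow_pickle=True).item()
f=lambda x,y,z: ray('wrist',200+x/5-.4,157+y/5-.4,z,i)
print('axis',f(325,252,.234),f(325,252,.230))
for p,q,z in(((345,203),(403,262),.233),((333,106),(390,178),.185)):
    a,b=f(*p,z),f(*q,z); d=b-a; print(a,b,np.linalg.norm(d),np.degrees(np.arctan2(d[0],-d[1])), np.degrees(np.arctan2(-d[0],d[1])))
e=cv2.imread('pics/e.png'); cv2.imwrite('pics/f.png',np.hstack([cv2.resize(e[180:340,240:400],(600,600),interpolation=cv2.INTER_CUBIC)]))
E
```

```text
axis [0.56727843 0.10582024 0.234     ] [0.56828859 0.10489844 0.23      ]
[0.56419655 0.1130778  0.233     ] [0.57691633 0.11272194 0.233     ] 0.012724756506520942 88.39747719840845 -91.60252280159155
[0.56129722 0.1147692  0.185     ] [0.57796818 0.11265069 0.185     ] 0.0168050327815581 82.75776689976436 -97.24223310023565
```

View pics/f.png

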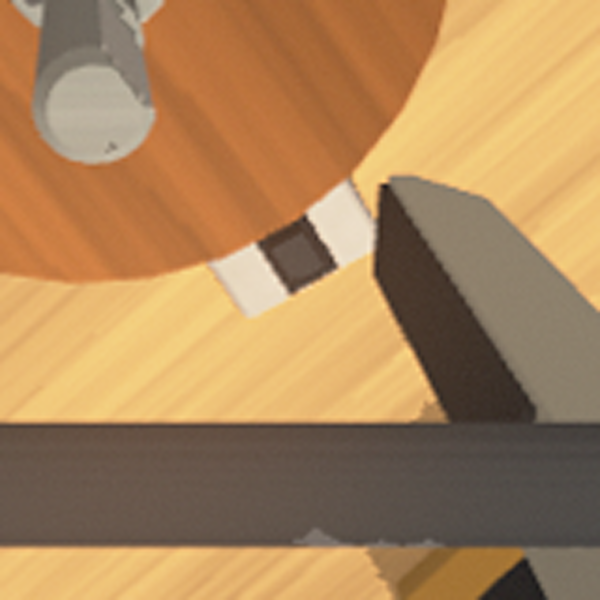

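```bash
python3 - <<'E'
from h import *
i=np.load('e.npy',allow_pickle=True).item()
f=lambda x,y,z: ray('wrist',240+x/3.75-.4,180+y/3.75-.4,z,i)
a,b=f(248,318,.042),f(378,248,.042); d=b-a; print(a,b,np.linalg.norm(d),np.degrees(np.arctan2(-d[0],d[1])))
s=f(298,255,.045); print('switch',s)
for c in((.569,.105),(.569,.102)): v=s[:2]-c; print(np.linalg.norm(v),np.degrees(np.arctan2(v[1],v[0])))
E
```

```text
[0.72212971 0.04142323 0.042     ] [0.73548692 0.09737311 0.042     ] 0.05752220540713825 -13.427199194514532
switch [0.71433302 0.07416344 0.045     ]
0.14856843486400964 -11.979281134937787
0.14797486429867088 -10.842904866351567
```

servo_tool(
  plan=[
    [[-1,1,1,0,0,0,0.14],[-1,1,1,0,0,0,0.14],[-1,1,1,0,0,0,0.14],[-0.4,0,0,-20,0,0,0.14],[-0.4,0,0,-20,0,0,0.138],[-0.4,0,0,-25,0,0,0],[-0.4,0,0,-24,0,0,0],[-0.4,0,0,0,0,0,0],[-0.4,0,0,0,0,0,0]],
  ],
  force=8,
)

```text
t: 3.5
tool_pos: [0.5683, 0.1066, 0.2112]
orientation: [-0.131, -3.138, -0.0]
force: [-1.1, 0.5, 1.4]
opening: 0.065
```

servo_tool(
  plan=[
    [[1,0,0,0,0,0,0],[1,0,0,0,0,0,0],[1,0,0,0,0,0,0],[1,0,0,0,0,0,0],[1,0,0,0,0,0,0],[1,0,0,0,0,0,0],[1,0,0,0,0,0,0],[1,0,0,0,0,0,0],[1,0,0,0,0,0,0],[1,0,0,0,0,0,0]],
  ],
  force=8,
)

```text
t: 4.5
tool_pos: [0.5688, 0.1027, 0.2108]
orientation: [-0.135, -3.138, 0.009]
force: [-3.1, -15.4, 2.8]
opening: 0.0213
```

servo_tool(
  plan=[
    [[1,0,-1.5,0,0,0,0],[1,0,-1.5,0,0,0,0],[1,0,-0.7,0,0,0,0],[1,0,0,0,0,0,0],[1,0,0,0,0,0,0]],
  ],
  force=20,
)

```text
t: 5.0
tool_pos: [0.5689, 0.1025, 0.2108]
orientation: [-0.131, -3.139, 0.0]
force: [-3.4, -1.2, 4.2]
opening: 0.0209
```

servo_tool(
  plan=[
    [[1,-0.2,0.1,0,0,0,-0.1],[1,-0.2,0.1,0,0,0,-0.1],[1,-0.2,0.1,0,0,0,-0.1],[1,-0.2,0.1,0,0,0,-0.1],[1,-0.2,0.1,0,0,0,-0.1],[1,-0.2,0.1,0,0,0,-0.1],[1,-0.1,0.1,0,0,0,-0.1],[1,-0.1,0.1,0,0,0,-0.1],[1,0,0.2,0,0,0,-0.1],[1,0,0.2,0,0,0,-0.1],[1,0,0,0,0,0,0]],
  ],
)

```text
t: 6.1
tool_pos: [0.567, 0.1022, 0.2108]
orientation: [1.626, 2.688, -0.005]
force: [-6.4, -7.4, 5.8]
opening: 0.0208
```

servo_tool(
  plan=[
    [[1,-0.2,-0.2,0,0,0,-0.1],[1,-0.2,0,0,0,0,-0.1],[1,-0.2,0,0,0,0,-0.1],[1,-0.2,0,0,0,0,-0.1],[1,-0.2,0,0,0,0,-0.1],[1,-0.2,0,0,0,0,-0.1],[1,-0.2,0,0,0,0,-0.093],[1,0,0,0,0,0,0],[1,0,0,0,0,0,0],[1,0,0,0,0,0,0],[1,0,0,0,0,0,0]],
  ],
)

```text
t: 7.2
tool_pos: [0.5657, 0.1031, 0.2108]
orientation: [2.438, 1.981, -0.002]
force: [-6.0, -4.3, 4.8]
opening: 0.0205
```

```bash
python3 - <<'E'
from h import *
s=monitor.read_state(); print(s['t'],s['tool_pos'],s['orientation'],s['force'],s['wrist_torque'],s['opening'],s['q'][5])
o=s['orientation'];print(np.degrees(2*np.arctan2(o[1],o[0])))
E
```

```text
7.2 [0.56567967 0.10305793 0.21080491] [ 2.43805674e+00  1.98114829e+00 -2.38297978e-03] [-6.03673524 -4.32992334  4.8327526 ] [-0.73156734  0.96400143 -0.05245584] 0.02054187355395522 0.2977596419311761
78.19414930279753
```

servo_tool(
  plan=[
    [[1,-0.6,-0.4,0,0,0,0],[-0.2,0,0,0,0,0,0],[-0.2,0,0,0,0,0,0],[-0.2,0,0,0,0,0,0],[-0.2,0,0,0,0,0,0],[-0.2,0,0,20,0,0,0],[-0.2,0,0,40,0,0,0],[-0.2,0,0,40,0,0,-0.14]],
  ],
)

```text
t: 8.0
tool_pos: [0.5649, 0.1031, 0.3107]
orientation: [-2.57, -1.805, 0.003]
force: [1.4, 0.4, -0.3]
opening: 0.0558
```

servo_tool(
  plan=[
    [[-0.2,0,0,0,0,0,-0.143],[-0.2,0,0,0,0,0,-0.143],[-0.2,0,0,0,0,0,-0.143],[-0.2,0,0,0,0,0,-0.143],[-0.2,0,0,0,0,0,-0.143],[-0.2,0,0,0,0,0,-0.143],[-0.2,0,0,0,0,0,-0.143],[-0.2,0,0,0,0,0,-0.143],[-0.2,0,0,0,0,0,-0.143],[-0.2,0,0,0,0,0,-0.143],[-0.2,0,0,0,0,0,0],[-0.2,0,0,0,0,0,0]],
  ],
)

```text
t: 9.2
tool_pos: [0.5656, 0.1031, 0.3106]
orientation: [-3.126, 0.315, 0.0]
force: [-0.4, 0.3, -0.3]
opening: 0.0562
```

```bash
python3 - <<'E'
from h import *
s=monitor.read_state(); print(s['t'],s['tool_pos'],s['orientation'],s['force'],s['opening'],s['q'])
i=eyes.camera_info('wrist'); im=snap('wrist','g'); np.save('g.npy',i,allow_pickle=True)
p=proj('wrist',[.5677,.1045,.235],i);q=proj('wrist',[.714,.073,.045],i);print(p,q)
cv2.imwrite('pics/g2.png',cv2.resize(im[60:260,160:360,::-1],(600,600),interpolation=cv2.INTER_CUBIC))
E
```

```text
9.2 [0.56558511 0.10314077 0.31056586] [-3.12572774e+00  3.14902072e-01  1.15809482e-04] [-0.38171363  0.29638334 -0.33601393] 0.05622796753053486 [9.11682280e-02 4.31424903e-02 1.43445973e+00 5.60205490e-05
 1.66405472e+00 1.86278261e+00]
[258.41569324 204.47696973] [260.32564991  39.89287959]
```

View pics/g2.png

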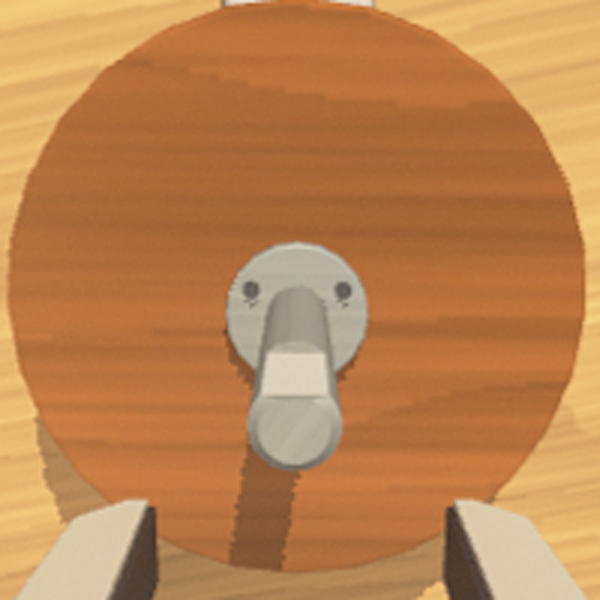

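servo_tool(
  plan=[
    [[-0.2,-3,-46,0,0,0,-0.07],[-0.2,-3,-46,0,0,0,-0.07],[-0.2,-3,-46,0,0,0,-0.07],[-0.2,-3,-46,0,0,0,-0.07],[-0.2,-3,-46,0,0,0,-0.07],[-0.2,-3,-46,0,0,0,-0.07],[-0.2,-3,-46,-10,0,0,-0.07],[-0.2,-4,-44,-20,0,0,0],[-0.2,0,0,-40,0,0,0],[-0.2,0,0,-40,0,0,0],[-0.2,0,0,-30,0,0,0],[-0.2,0,0,0,0,0,0]],
  ],
)

```text
t: 10.45
tool_pos: [0.5374, -0.2613, 0.1647]
orientation: [-2.953, 1.066, 0.015]
force: [-0.1, 0.3, 0.2]
opening: 0.0557
```

```bash
python3 - <<'E'
from h import *
j=np.load('g.npy',allow_pickle=True).item()
print('axis',ray('wrist',160+294.5/3-.3,60+422.5/3-.3,.234,j))
s=monitor.read_state(); print(s['t'],s['tool_pos'],s['orientation'])
i=eyes.camera_info('wrist'); im=snap('wrist','k'); np.save('k.npy',i,allow_pickle=True)
print(proj('wrist',[.541,-.263,.02],i))
cv2.imwrite('pics/k2.png',cv2.resize(im[80:280,160:360,::-1],(600,600),interpolation=cv2.INTER_CUBIC))
E
```

```text
axis [0.57062234 0.10433921 0.234     ]
10.45 [ 0.53741764 -0.26126866  0.16473876] [-2.95306669  1.06619553  0.01490446]
[259.57009956 178.60989682]
```

View pics/k2.png

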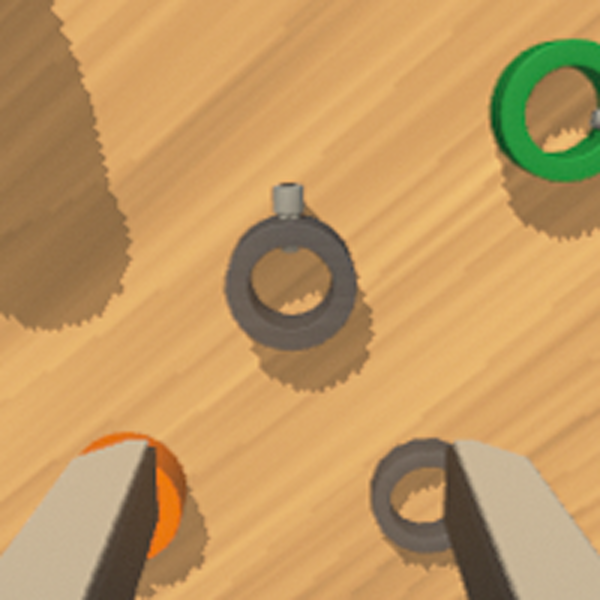

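The crop shows the dark collar centred at about (291,281) with its screw head at (288,196). That confirms it: spacer at (425,495), orange ring at (130,490), green ring at (560,110).

```bash
python3 - <<'E'
from h import *
i=np.load('k.npy',allow_pickle=True).item(); f=lambda x,y,z: ray('wrist',160+x/3-.3,80+y/3-.3,z,i)
c=f(291.3,281,.02); h=f(288,198,.0145); print(c,h,h-c,np.degrees(np.arctan2(*(h-c)[[1,0]])),np.linalg.norm((h-c)[:2]))
b=.0018*np.array([.77,-.64]);t=monitor.read_state()['tool_pos']; print('delta mm',(c[:2]-b-t[:2])*1e3,(c[:2]-t[:2])*1e3)
s=monitor.read_state()['orientation'];print(np.degrees(2*np.arctan2(s[1],s[0])))
E
```

```text
[ 0.54682033 -0.26430533  0.02      ] [ 0.56774807 -0.28035886  0.0145    ] [ 0.02092774 -0.01605353 -0.0055    ] -37.491573696544194 0.026375862695379414
delta mm [ 6.44020824 -1.11995429] [ 7.82620824 -2.27195429]
320.2863285218636
```

servo_tool(
  plan=[
    [[-0.4,6.5,-1,-20,0,0,0.035],[-0.4,0,0,-40,0,0,0],[-0.4,0,0,-40,0,0,0],[-0.4,0,0,-30,0,0,0],[-0.4,0,0,-15,0,0,0],[-0.4,0,0,-5,0,0,0],[-0.4,0,0,0,0,0,0],[-0.4,0,0,0,0,0,0]],
  ],
  force=15,
)

```text
t: 11.3
tool_pos: [0.5488, -0.2649, 0.0233]
orientation: [2.971, -1.018, 0.006]
force: [0.2, -0.3, -0.5]
opening: 0.0651
```

servo_tool(
  plan=[
    [[1,0,0,0,0,0,0],[1,0,0,0,0,0,0],[1,0,0,0,0,0,0],[1,0,0,0,0,0,0],[1,0,0,0,0,0,0],[1,0,0,0,0,0,0]],
  ],
  force=15,
)

```text
t: 11.9
tool_pos: [0.5474, -0.2642, 0.0213]
orientation: [2.972, -1.018, 0.001]
force: [-0.9, -0.2, 6.1]
opening: 0.0431
```

servo_tool(
  plan=[
    [[-0.3,0,0,0,0,0,0],[-0.3,0,0,0,0,0,0],[-0.3,0,0,-4,0,0,0],[-0.3,0,0,-3,0,0,0],[-0.3,0,0,0,0,0,0],[1,0,0,0,0,0,0],[1,0,0,0,0,0,0],[1,0,0,0,0,0,0],[1,0,0,0,0,0,0],[1,0,0,0,0,0,0],[1,0,0,0,0,0,0]],
  ],
  force=20,
)

```text
t: 13.0
tool_pos: [0.5472, -0.2639, 0.0138]
orientation: [2.972, -1.018, 0.0]
force: [1.1, -0.5, 0.2]
opening: 0.043
```

servo_tool(
  plan=[
    [[1,0,0,10,0,0,0],[1,0,0,20,0,0,0],[1,0,0,40,0,0,0],[1,0,0,45,0,0,0],[1,0,0,45,0,0,0],[1,0,0,45,0,0,0],[1,0,0,45,0,0,0],[1,0,0,40,0,0,0],[1,0,0,0,0,0,0]],
  ],
)

```text
t: 13.9
tool_pos: [0.5493, -0.2652, 0.3127]
orientation: [2.97, -1.017, 0.019]
force: [0.2, -0.5, -0.8]
opening: 0.0429
```

servo_tool(
  plan=[
    [[1,2,20,0,0,0,0.05],[1,2,40,0,0,0,0.05],[1,2,46,0,0,0,0.05],[1,2,46,0,0,0,0.05],[1,2,46,0,0,0,0.05],[1,2,46,0,0,0,0.05],[1,2,46,0,0,0,0.05],[1,2,40,0,0,0,0.05],[1,2,24,0,0,0,0.05],[1,2,14,0,0,0,0],[1,0,0,0,0,0,0],[1,0,0,0,0,0,0]],
  ],
)

```text
t: 15.1
tool_pos: [0.5669, 0.1032, 0.3032]
orientation: [3.123, -0.332, -0.001]
force: [-0.1, 0.3, -0.7]
opening: 0.0427
```

```bash
python3 - <<'E'
from h import *
s=monitor.read_state(); o=s['orientation'];print(s['t'],s['tool_pos'],o,s['opening'],s['force'],np.degrees(2*np.arctan2(o[1],o[0])))
i=eyes.camera_info('wrist'); im=snap('wrist','m'); np.save('m.npy',i,allow_pickle=True)
print(proj('wrist',s['tool_pos'],i))
cv2.imwrite('pics/m2.png',cv2.resize(im[150:350,160:360,::-1],(600,600),interpolation=cv2.INTER_CUBIC))
E
```

```text
15.1 [0.56694912 0.10322708 0.30324798] [ 3.12324996e+00 -3.31506162e-01 -1.05456102e-03] 0.04270106872418681 [-0.05731207  0.32902277 -0.68838941] -12.117540410786257
[260.88580558 251.58829868]
```

View pics/m2.png

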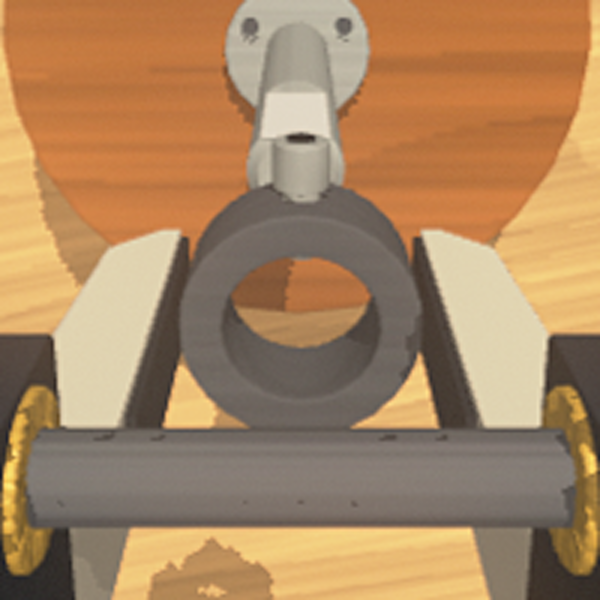

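```bash
python3 - <<'E'
from h import *
from scipy.optimize import least_squares
i=np.load('m.npy',allow_pickle=True).item(); s=monitor.read_state(); t=s['tool_pos']; y=np.radians(-12.1); ex=np.array([np.cos(y),np.sin(y),0]); ey=np.array([np.sin(y),-np.cos(y),0])
P=lambda X:(proj('wrist',X,i)-[160-.3,150-.3])*3
for off in(-.003,0,.003):
    c=t+off*ex+[0,0,.0062]
    ring=lambda r,dz=0: np.array([P(c+r*(np.cos(a)*ex+np.sin(a)*ey)+[0,0,dz]) for a in np.linspace(0,6.28,60)])
    for r in(.014,.022):
        q=ring(r); print(off,r,'L,T,R,B',q[:,0].min().round(),q[:,1].min().round(),q[:,0].max().round(),q[:,1].max().round())
    print('head top end',P(c+.032*ex+[0,0,-.005]))
    
print('spindle top rim (.568,.1046)',[P(np.array([.568,.1046,.232])+k*.0125*ey).round() for k in(-1,1)])
E
```

```text
-0.003 0.014 L,T,R,B 227.0 264.0 385.0 406.0
-0.003 0.022 L,T,R,B 181.0 220.0 431.0 445.0
head top end [305.86872459 155.04213746]
0 0.014 L,T,R,B 226.0 248.0 386.0 392.0
0 0.022 L,T,R,B 180.0 204.0 432.0 431.0
head top end [305.87308517 138.30982384]
0.003 0.014 L,T,R,B 226.0 231.0 386.0 377.0
0.003 0.022 L,T,R,B 180.0 187.0 432.0 416.0
head top end [305.877492   121.40002271]
spindle top rim (.568,.1046) [array([247., 174.]), array([346., 173.])]
```

servo_tool(
  plan=[
    [[1,2.6,0.5,0,0,0,0],[1,0,0,-20,0,0,0],[1,0,0,-20,0,0,0],[1,0,0,-10,0,0,0],[1,0,0,-5,0,0,0],[1,0,0,-4,0,0,0],[1,0,0,0,0,0,0],[1,0,0,0,0,0,0]],
  ],
)

```text
t: 15.95
tool_pos: [0.5701, 0.1046, 0.2455]
orientation: [-3.124, 0.33, -0.002]
force: [0.0, -0.4, -1.6]
opening: 0.043
```

servo_tool(
  plan=[
    [[1,0,0,-2,0,0,0],[1,0,0,-2,0,0,0],[1,0,0,-2,0,0,0],[1,0,0,0,0,0,0],[1,0,0,0,0,0,0]],
  ],
)

```text
t: 16.45
tool_pos: [0.5696, 0.1046, 0.2385]
orientation: [-3.124, 0.33, 0.0]
force: [-0.2, 0.3, -1.3]
opening: 0.0429
```

Bottom is at 224.7 mm, below the chamfer, with no contact. I'll continue past the screw tip.

servo_tool(
  plan=[
    [[1,0,0,-2,0,0,0],[1,0,0,-2,0,0,0],[1,0,0,-2,0,0,0],[1,0,0,-2,0,0,0],[1,0,0,0,0,0,0],[1,0,0,0,0,0,0]],
  ],
)

```text
t: 17.05
tool_pos: [0.5696, 0.1046, 0.2305]
orientation: [3.124, -0.33, -0.0]
force: [-0.6, -0.1, -0.6]
opening: 0.0427
```

servo_tool(
  plan=[
    [[1,0,0,-3,0,0,0],[1,0,0,-3,0,0,0],[1,0,0,-3,0,0,0],[1,0,0,-3,0,0,0],[1,0,0,-3,0,0,0],[1,0,0,-1.5,0,0,0],[1,0,0,0,0,0,0],[1,0,0,0,0,0,0]],
  ],
)

```text
t: 17.85
tool_pos: [0.5697, 0.1046, 0.2142]
orientation: [-3.124, 0.33, -0.0]
force: [-0.0, -0.1, -1.4]
opening: 0.0427
```

```bash
python3 - <<'E'
from h import *
s=monitor.read_state(); o=s['orientation'];print(s['t'],s['tool_pos'],s['force'],s['wrist_torque'],s['opening'],np.degrees(2*np.arctan2(o[1],o[0])))
w=eyes.read_camera('wrist'); b=eyes.read_camera('scene'); u=proj('scene',[.568,.105,.2])
x,y=map(int,u); print(u)
cv2.imwrite('pics/n.png',np.hstack([cv2.resize(w[180:330,200:320],(480,600),interpolation=cv2.INTER_CUBIC),cv2.resize(b[y-60:y+60,x-30:x+30],(300,600),interpolation=cv2.INTER_CUBIC)])[:,:,::-1])
E
```

```text
17.85 [0.56971785 0.10459781 0.21419985] [-0.03742897 -0.0894078  -1.37582799] [ 0.04079362 -0.0012663  -0.04164166] 0.04269524509999881 347.95547492750694
[303.55545493 163.47404728]
```

View pics/n.png

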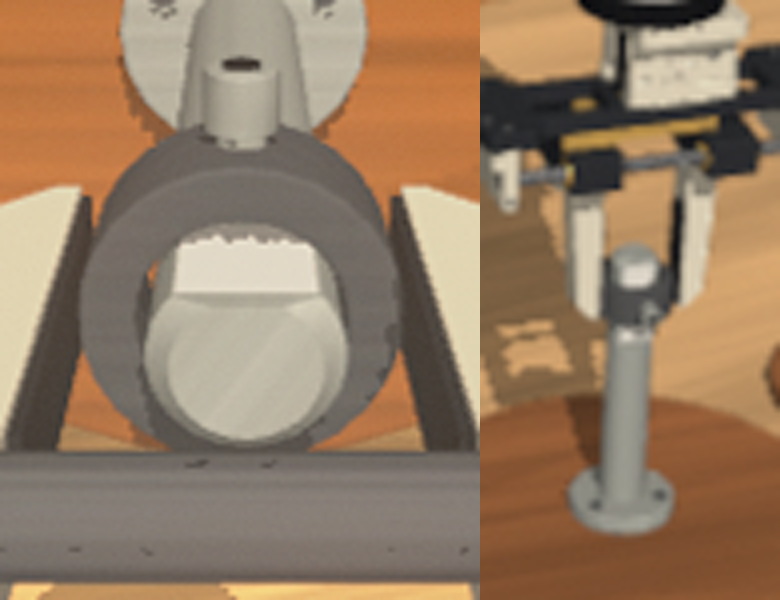

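The picture shows the collar on the spindle, centre about (240,310), with the screw head at (240,100) square to the flat. It is level and nothing is pressing. Handing in.

```bash
python3 -c "
from plant import job; print(job.close_job())"
```

```text
the job is handed in; nothing more can be done
None
```

The collar with the set screw is on the spindle, still held in the gripper with its screw over the flat. I handed the job in at about 18 s of the 64 s allowed; it reports no verdict.

**What I did:**
- **Spindle:** I pinched the top across its flat (jaw opening 21 mm, as it should be there) and turned it about 97°. The flat then faced the switch box at about −11.8°, against a measured box direction of about −12°. A wrist picture afterwards showed it square to the box.
- **Collar:** I gripped the dark collar with the screw across its sides at 20 N and lowered it over the spindle without feeling contact.

**Last checks:**
- **Height:** the middle of the collar is about 210.4 mm above the counter, against 210 mm wanted.
- **Angle:** the hand is at −12.0°, and the wrist picture shows the screw square over the flat.
- **Forces:** the side force is about 0.1 N, and the collar looks level. The jaw opening is 42.7 mm on a 44 mm collar.
- **Other things on the counter:** I noticed no contact with anything else on the way, but I did not measure their positions again at the end.

**Disagreements:**
- **Spindle axis:** the cameras and the pinch disagreed by 2–3 mm on where the axis is (more for my first rough scene-camera reading), so I set the position from comparing spindle and collar in the same wrist view.
- **Centring:** the last picture suggests the collar is about 0.7 mm off-centre sideways, within the 4 mm limit.

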